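# Unpin a swing mirror and hold the calibration mark in the camera's view

## Robot

A 6-joint arm with a two-finger parallel gripper is mounted at the origin on the work surface; the furniture and walls round the work are solid. World frame = base frame: x ahead of the robot, y to its left, z up, the work surface at z = 0. Lengths are in m, angles in rad, forces in N, time in s.
With the tool pointing down it reaches from about 0.225 to 0.725 m from the base axis. Payload 3.1 kg.
Tool frame: the origin (TCP) lies at the very end of the fingers, on their centre line; the grasp point (between the pads) lies 19 mm behind it; z points along the fingers, y is the line along which they close (so a half turn about z gives the same grasp; the last joint's range is limited). The gripper opens to 85 mm and grips with 20 to 120 N. Pads are 22 mm wide; open, the fingers measure 114 mm over their backs; the gripper's body (76 mm by 85 mm) begins 54 mm behind the grasp point. The pads swing forward as they close: fully open they stand 13 mm farther back than shut.
Start: joints at [-1.33, 0.048, 0.099, 1.622, 0, 1.443], TCP at [0.189, -0.49, 0.192] pointing down, gripper open.
Joint ranges: [-2.91, 2.91], [-0.99, 1.94], [-1.21, 1.42], [-2.12, 2.29], [-1.49, 1.47], [-3.14, 3.14]. Speed limits (rad/s): [2.79, 2.79, 3.14, 3.14, 3.14, 3.14].

## Interface

Orientations are given as a unit quaternion [x, y, z, w].
In Python, from station import manip, viewer, job gives the robot as it stands.
- The arm moves only by the shell command python3 -m handwheel 'ROWS' [FORCE]. ROWS is JSON, a list of rows, each a list of 3 entries, a list of its own where there are three numbers: the shift along the tool's x, y, z in mm, then the turn, a rotation vector about the tool's x, y, z in degrees, then the gripper's target within -1 to 1 (fully open at 1, half-way at 0, shut at -1). A call has 1 to 20 rows; each row shifts and turns the commanded pose from where the row before left it, along the tool's axes as they then stand; what a row does not reach is not made up. A row lasts 1/8 s, in which the tool goes at most 62.5 mm and 10.7 degrees, less where a joint would pass 70% of its speed; a pose out of reach is approached as far as the arm can. A call with a gripper value outside its range is refused whole. The fingers move at their own pace and stop on an object; FORCE is the grip in N (left out, the last holds). Time passes only in rows, so rows that do not move let the fingers close. It gives the time, the measured TCP pose, the force, the opening and the grip force at its end, in the units of the state.
- manip.get_state(): the state, without advancing time (a new reading comes with each control period).
- viewer.snapshot(name): name is "side" or "top"; returns the picture (384x512x3 uint8, blue, green, red); there is no depth.
- viewer.camera_params(name): a dict with "K" (3x3 intrinsics, pixels), "dist" ([k1, k2, p1, p2, k3] as OpenCV has them; the pictures are not rectified), "cam_to_world" (4x4, takes a point from camera to world coordinates). Camera axes: x right, y down, z forward; pixel columns grow to the right and rows downward; lengths in m; the calibration is good to about 2 mm. A picture is of the moment at which its call begins. camera_params takes no time and is no camera call.
- job.finish_job(): hands the job in; it is judged then, once.
The state is a dict: "time": time; "q": joint angles; "joint_vel": joint speeds; "tau": joint torques, N m; "tcp_pos": TCP position; "tcp_rot": TCP orientation; "wrist_force": force on the tool from outside, world axes, zero at the start; "ft_torque": the same for the moment, N m; "finger_gap": opening from 0.0 (shut) to 1.0 (fully open); "finger_force": force on a finger pad.
Only numpy, scipy, OpenCV 4.12 (cv2) and the standard library are available. Lean on these libraries where they do the work, as an engineer would, in place of code of your own. Each camera call takes 0.05 s, during which the arm holds its last target. There are 200 camera calls.

## Task

The swing mirror at the end of the camera rail is locked for carrying: draw its lock pin straight up out of the bore and park it hanging by its head, upright, in the open notch in the side of the lock post, and let go of it. Then swing the mirror by its upright handle until the rail camera sees the bow-tie calibration mark in the mirror, in the middle of its view; the mirror is sprung, so finish while still holding the handle there. Keep off the mirror's glass and leave the other things on the table where they stand.

Things in the scene. Friction and masses are not known exactly. Their poses are not given: they have to be found in the camera images.
- mount: The fixed instrument: round aluminium hub plate (116 mm across) with the swing mirror, lock post and camera rail. Origin: on the table under the mirror's vertical hinge axis; z up; x: where the mirror faces when home. The rail (camera 98 mm high) leaves 18 degrees clockwise of +x seen from above, 285 mm long. The lock post is at y = -38 to -114 mm, x = -17 to 17 mm, top z = 115 mm
- bore (a point): Centre of the pin's bore at the upper face of the mirror's lever, at (0, -55, 125) mm in the mount's frame. The pin passes through the lever's lug (13 mm hole; lever 117 to 125 mm high, 30 mm wide there) and 30 mm into the post below (13 mm hole); pulled up by 40 mm it is free
- notch (a point): Seat of the parking notch, level with the top of its 14 mm thick plate, at (0, -95, 115) mm in the mount's frame, 40 mm outward of the bore. A U-slot 14 mm wide along the mount's x: open on the +x side (arms reach x = 17 mm), bottom at x = -7 mm; open above and below, so the pin can be lowered in or slid in from +x
- pin: Loose steel lock pin, about 60 g: shank 10 mm across, 40 mm long; above it a round head 28 mm high: flange 20 mm across and 4 mm high, then a knurled grip 18 mm across. Origin: centre of the head's underside, z up along the pin. It starts standing in the bore, head on the lever; parked, the head rests on the notch plate and the shank hangs in the notch
- swing (a joint): Angle of the swing mirror about its vertical axis, rad: 0 is home on its stop (where the pin locks it), grows anticlockwise seen from above, up to 1.2. A spring drives it back to 0: torque 0.07 N m at 0, 0.19 N m at 1.0. The glass faces (cos, sin) of this angle in the mount's x-y frame; its face lies on the hinge axis
- handle (a point): Middle of the mirror's handle, 145 mm above the table: an upright black round post 14 mm in diameter, from 125 mm (top of the flat lever bar, 22 mm wide) up to 160 mm, 62 mm from the hinge axis, on the mount's +y side when home; it turns with the mirror
- glass_mid (a point): Middle of the silvered face of the mirror glass, 60 mm wide and 61 mm high in a black frame, on the hinge axis, 75 mm above the table; x axis: straight out of that face
- lens (a point): Front of the rail camera's lens, 75 mm above the table, 160 mm from the mirror's axis; the camera looks straight at the middle of the mirror
- target: Calibration target on a fixed stand: white plate 50 x 50 x 4 mm with a black-and-white bow-tie mark of two 20 mm squares, on a post with a round foot 54 mm across, 100 mm high in all, 150 to 260 mm from the mirror. Origin: on the table under the plate's face; x: straight out of the marked face, roughly towards the mirror
- mark (a point): Centre of the bow-tie mark, 75 mm above the table
- view: Not a part to handle: the camera's line of sight off the mirror. Origin: middle of the glass; x axis: where the camera looks off the mirror at present (level; turns twice as far as the mirror). The mark is in the middle of the camera's view when this axis passes through it
- petri: Clear lidded dish, 64 mm across, 16 mm high, loose; leave it
- tape_roll: Roll of label tape lying flat, 64 mm across, 19 mm high, loose; leave it
- spare_cap: Ribbed tube cap, 23 mm across, 12 mm high, loose; leave it
- forceps: Fine steel forceps, 118 mm long, lying flat, loose; leave them
- dropper: Small dropper bottle, 31 mm across, 91 mm high, standing, loose; leave it
- vial: Small screw vial, 23 mm across, 54 mm high, standing, loose; leave it
- timer: Bench timer lying on its back, 66 x 62 x 18 mm, loose; leave it
There are look-alikes about, which are no part of the job. What is meant by the target is not yellow, and is the larger of those in its own colour.

How it is judged:
On the way, in this order (a step that is already met when the one before it is completed fails the run):
1. the lock pin is drawn up clear of the bore (z of pin in the frame of bore above 0.041 m), for 0.1 s.
2. the pin hangs upright in the side notch, its head on the plate, and is let go (horizontal distance between pin and notch below 0.008 m and z of pin in the frame of notch between -0.004 and 0.004 m and angle between pin's own z axis and vertical below 0.2 rad and contact force between the fingers and pin below 0.1 N and linear speed of pin below 0.02 m/s), for 0.3 s.
At the end, for the whole second after the job is handed in: The fingers hold the mirror still (over 0.5 N) where the camera's line of sight off the glass passes within 18 mm of the mark's centre; the pin hangs untouched in the notch, within 8 mm of its seat, head within 4 mm of the plate, upright within 0.2 rad (y of mark in the frame of view between -0.018 and 0.018 m and x of mark in the frame of view above 0.1 m and contact force between the fingers and swing above 0.5 N and velocity of joint swing between -0.05 and 0.05 rad/s and horizontal distance between pin and notch below 0.008 m and z of pin in the frame of notch between -0.004 and 0.004 m and angle between pin's own z axis and vertical below 0.2 rad and contact force between the fingers and pin below 0.1 N); the arm keeps its last pose, push and grip.
It fails at once if the mirror's glass is touched (contact force between the arm and glass above 0.5 N).
It fails at once if the fingers touch the glass (contact force between the fingers and glass above 0.5 N).
It fails at once if another thing on the table is moved by more than 25 mm (distance of any of petri, tape_roll, spare_cap, forceps, dropper, vial, timer from where it was at the start of the episode above 0.025 m).
It also fails if it takes over 48 s, if anything falls off the work surface, if the arm or the gripper's body presses on something with over 40 N, if the wrist force passes 120 N, or if a joint passes its speed limit or range.

## Working session

There is one attempt and no reset: what is moved stays moved. The work goes in short steps, Python scripts to look and compute and a shell command to move; the robot and the scene stay as the last step left them, time stands still between calls to the robot, and variables do not carry over. Pictures are saved under pics/ and viewed, at most 10 in all, crops included, and the job is handed in when it is done.

```bash
mkdir -p pics; python3 - <<'E'
from station import manip, viewer, job
import cv2,json,numpy as np
for n in("top","side"):
    im=viewer.snapshot(n); cv2.imwrite(f"pics/{n}0.png",im)
    p=viewer.camera_params(n); print(n,{k:np.round(v,4).tolist() for k,v in p.items()})
s=manip.get_state();print(s)
a=cv2.imread("pics/top0.png");b=cv2.imread("pics/side0.png")
E
```

```text
top {'K': [[451.7954, 0.0, 252.2821], [0.0, 451.7954, 188.5711], [0.0, 0.0, 1.0]], 'dist': [-0.1699, 0.0, 0.0, 0.0, 0.0], 'cam_to_world': [[-0.1112, -0.8389, 0.5328, -0.4969], [-0.9937, 0.086, -0.0719, 0.1061], [0.0145, -0.5374, -0.8432, 1.6929], [0.0, 0.0, 0.0, 1.0]]}
side {'K': [[390.4219, 0.0, 242.4753], [0.0, 390.4219, 189.7542], [0.0, 0.0, 1.0]], 'dist': [-0.0329, 0.0, 0.0, 0.0, 0.0], 'cam_to_world': [[0.9436, -0.2095, 0.2565, 0.2075], [-0.3305, -0.6466, 0.6876, -0.8839], [0.0218, -0.7335, -0.6793, 0.9178], [0.0, 0.0, 0.0, 1.0]]}
{'time': 0.1, 'q': array([-1.32976231e+00,  4.86725002e-02,  9.77119173e-02,  1.62201571e+00,
        1.64965846e-05,  1.44295294e+00]), 'joint_vel': array([-0.00061148, -0.00078317,  0.00281816, -0.00144383, -0.00161278,
        0.00058074]), 'tau': array([ 2.22093062e-03, -3.39850295e+01,  3.20935750e+01,  1.58767862e-02,
       -1.28309939e-04, -1.74004001e-06]), 'tcp_pos': array([ 0.18911277, -0.48905162,  0.19101515]), 'tcp_rot': array([ 9.83038762e-01,  1.83394668e-01, -5.34198696e-05, -1.08870339e-03]), 'wrist_force': array([ 0.33950015, -0.33510992, -0.20160322]), 'ft_torque': array([0.02092909, 0.02437301, 0.01979913]), 'finger_force': 0.0, 'finger_gap': 1.0048080496836935}
```

View pics/top0.png

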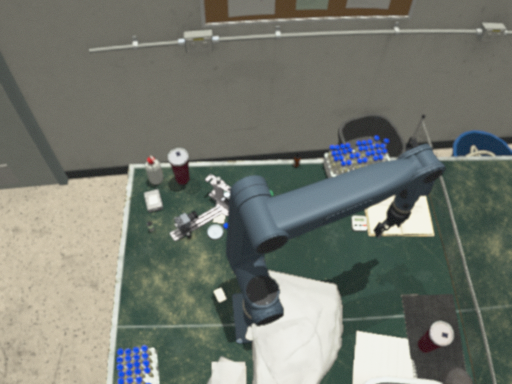

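View pics/side0.png

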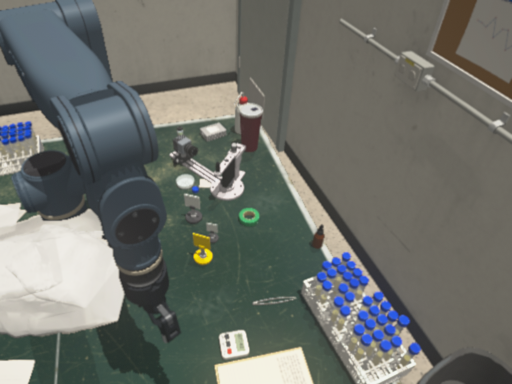

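The side view shows the mount near (225,180). There are three target candidates: a grey one at (193,207), a smaller grey one at (212,232) and a yellow one at (202,248). I choose the larger grey one at (193,207) and will check it in a crop.

```bash
python3 - <<'E'
import cv2
b=cv2.imread("pics/side0.png")[120:270,150:270];a=cv2.imread("pics/top0.png")[150:250,140:250]
cv2.imwrite("pics/sc.png",cv2.resize(b,(480,600),interpolation=cv2.INTER_CUBIC))
cv2.imwrite("pics/tc.png",cv2.resize(a,None,fx=5,fy=5,interpolation=cv2.INTER_CUBIC))
E
```

```text
(no output)
```

View pics/sc.png

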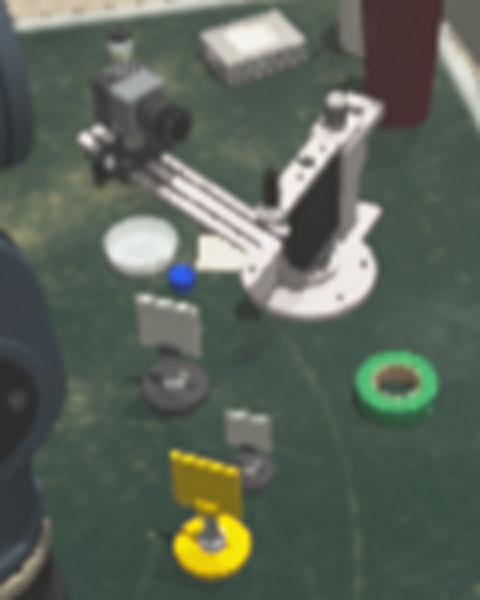

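View pics/tc.png

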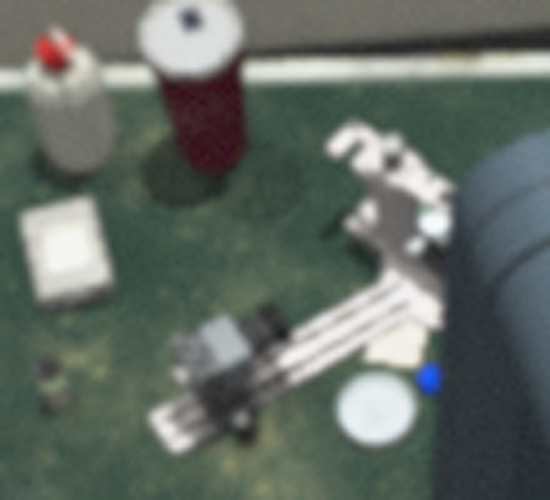

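The crop confirms the choice: the larger grey plate is centred at about crop (169,325), i.e. side pixel (192,201). The pin head is at side (234,145), the handle top at (217.5,162) and the lens front at (194.5,151).

```bash
cat > h.py <<'E'
from station import manip, viewer, job
import cv2,numpy as np
from scipy.optimize import least_squares
from scipy.spatial.transform import Rotation as R
def proj(n,P):
    p=viewer.camera_params(n);T=np.linalg.inv(np.array(p["cam_to_world"]))
    return cv2.projectPoints(np.atleast_2d(P).astype(float),cv2.Rodrigues(T[:3,:3])[0],T[:3,3],np.array(p["K"]),np.array(p["dist"]))[0][:,0]
def onz(n,px,z):
    p=viewer.camera_params(n);T=np.array(p["cam_to_world"])
    u=cv2.undistortPoints(np.array([[px]],float),np.array(p["K"]),np.array(p["dist"]))[0,0]
    d=T[:3,:3]@[u[0],u[1],1];return T[:3,3]+d*(z-T[2,3])/d[2]
def m2w(m,P):
    c,s=np.cos(m[2]),np.sin(m[2]);P=np.atleast_2d(P);return np.c_[m[0]+c*P[:,0]-s*P[:,1],m[1]+s*P[:,0]+c*P[:,1],P[:,2]]
def shift(goal,yaw_y=None):
    "tool-frame shift in mm to take the TCP to goal"
    s=manip.get_state();return R.from_quat(s["tcp_rot"]).inv().apply(np.array(goal)-s["tcp_pos"])*1e3
E
python3 - <<'E'
from h import *
c,s=np.cos(np.radians(18)),-np.sin(np.radians(18))
obs=[("side",(234.2,145),(0,-.055,.153)),("side",(217.5,162),(0,.062,.160)),("side",(194.5,150.7),(.16*c,.16*s,.075)),
("top",(197,214.8),(.16*c,.16*s,.075)),("top",(218.4,182),(0,-.055,.153)),("side",(227.5,189.5),(0,0,.008))]
f=lambda m:np.ravel([proj(n,m2w(m,P))[0]-u for n,u,P in obs])
for y in (0,1.5,3,4.5):
    r=least_squares(f,[.45,-.1,y],loss="soft_l1");print(r.cost,r.x,r.fun.reshape(-1,2).round(1).tolist())
for u in ((192.2,201.2),):print(onz("side",u,.075))
print("foot",onz("side",(193.7,216.2),.004))
E
```

```text
7.03596721623739 [0.50363808 0.06645413 2.37462198] [[-0.4, -0.5], [-0.0, 0.9], [-0.3, 1.2], [-0.0, -1.4], [0.3, -4.1], [-0.8, -2.4]]
7.0359672162374345 [0.50363808 0.06645413 2.37462198] [[-0.4, -0.5], [-0.0, 0.9], [-0.3, 1.2], [-0.0, -1.4], [0.3, -4.1], [-0.8, -2.4]]
7.035967216237406 [0.50363808 0.06645413 2.37462198] [[-0.4, -0.5], [-0.0, 0.9], [-0.3, 1.2], [-0.0, -1.4], [0.3, -4.1], [-0.8, -2.4]]
7.035967216237393 [0.50363808 0.06645413 2.37462198] [[-0.4, -0.5], [-0.0, 0.9], [-0.3, 1.2], [-0.0, -1.4], [0.3, -4.1], [-0.8, -2.4]]
[ 0.36181048 -0.03201585  0.075     ]
foot [ 0.36283517 -0.02837489  0.004     ]
```

The mount fit is consistent: the residuals are near 1 px, except for the doubtful top-view pin point. The target range comes out at 173 mm, inside the stated 150–260 mm. I'll refit without the doubtful point and work out the approach.

```bash
python3 - <<'E'
from h import *
c,s=np.cos(np.radians(18)),-np.sin(np.radians(18))
obs=[("side",(234.2,145),(0,-.055,.153)),("side",(217.5,162),(0,.062,.160)),("side",(194.5,150.7),(.16*c,.16*s,.075)),("top",(197,214.8),(.16*c,.16*s,.075))]
f=lambda m:np.ravel([proj(n,m2w(m,P))[0]-u for n,u,P in obs])
r=least_squares(f,[.5,.06,2.4]);print(r.x,r.fun.round(1));m=r.x;np.save("m.npy",m)
pin,no,ha=m2w(m,[(0,-.055,.125),(0,-.095,.115),(0,.062,.145)]);print(pin,no,ha)
t=np.array([.362,-.032])-m[:2];b=np.arctan2(t[1],t[0])-m[2];b=(b+np.pi)%(2*np.pi)-np.pi
print("bearing",np.degrees(b),"swing",(b-np.radians(18))/2)
print("shift",shift([pin[0],pin[1],.26]))
st=manip.get_state();y=R.from_quat(st["tcp_rot"]).as_matrix()[:,1];print("y dir",np.degrees(np.arctan2(y[1],y[0])),"want",np.degrees(m[2])-180)
E
```

```text
[0.50399861 0.06810292 2.37745081] [-0.4 -0.8 -0.   0.6 -0.4  1.  -0.4 -1.4]
[0.54205408 0.10781162 0.125     ] [0.56973079 0.13669068 0.115     ] [0.46109971 0.02334039 0.145     ]
bearing 78.96429568536657 swing 0.5320138429345098
shift [ 544.43017232 -429.60216856  -67.89681612]
y dir -68.86486426437314 want -43.78210264488888
```

```bash
python3 -m handwheel '[[[0,0,-34],[0,0,0],1],[[0,0,-34],[0,0,0],1],[[39,-31,0],[0,0,0],1],[[39,-31,0],[0,0,0],1],[[39,-31,0],[0,0,0],1],[[39,-31,0],[0,0,0],1],[[39,-31,0],[0,0,0],1],[[39,-31,0],[0,0,0],1],[[39,-31,0],[0,0,0],1],[[39,-31,0],[0,0,0],1],[[39,-31,0],[0,0,0],1],[[39,-31,0],[0,0,0],1],[[39,-31,0],[0,0,0],1],[[39,-30,0],[0,0,0],1],[[39,-30,0],[0,0,0],1],[[37,-28,0],[0,0,0],1],[[0,0,0],[0,0,-9],1],[[0,0,0],[0,0,-8],1],[[0,0,0],[0,0,-8],1],[[0,0,0],[0,0,0],1]]' 25
python3 - <<'E'
from h import *
for n in("top","side"): cv2.imwrite(f"pics/{n}1.png",viewer.snapshot(n))
a=cv2.imread("pics/top1.png")[140:260,130:290];b=cv2.imread("pics/side1.png")[80:270,150:300]
cv2.imwrite("pics/c1.png",np.hstack([cv2.resize(a,(400,300),interpolation=2),cv2.resize(b,(400,507),interpolation=2)[:300]]) if 0 else cv2.resize(b,(473,600),interpolation=2))
m=np.load("m.npy");p=m2w(m,[(0,-.055,.125)])[0];p[2]=.129;print(manip.get_state()["q"],shift(p))
y=R.from_quat(manip.get_state()["tcp_rot"]).as_matrix()[:,1];print(np.degrees(np.arctan2(y[1],y[0])))
E
```

```text
time: 2.6
tcp_pos: [0.5418, 0.1066, 0.2595]
tcp_rot: [0.92, 0.391, -0.001, -0.0]
wrist_force: [-0.1, -0.6, 0.6]
finger_gap: 1.003
finger_force: 0.0
[7.26909831e-02 1.51467441e-01 3.46739694e-01 1.76689163e+00
 9.34802155e-06 2.41138040e+00] [  1.14809371  -0.65609723 130.6981425 ]
-43.99704311253154
```

View pics/c1.png

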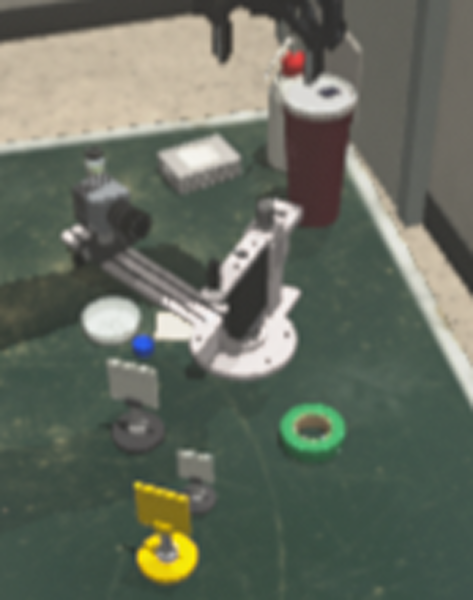

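The side view shows the open fingers at crop (222,50) and (312,80), straddling the column above the pin head at (265,208). The thermos stands behind, so I check its clearance.

```bash
python3 - <<'E'
from h import *
m=np.load("m.npy")
f=lambda cx,cy,z:onz("side",(150+cx/3.158,80+cy/3.158),z).round(3)
print("thermos base",f(318,222,0),"edges",f(297,215,0),f(340,215,0)); 
print("fingers",m2w(m,[(.057,-.055,.13),(-.057,-.055,.13)]).round(3))
E
```

```text
thermos base [ 0.659  0.248 -0.   ] edges [ 0.639  0.27  -0.   ] [ 0.69   0.254 -0.   ]
fingers [[0.501 0.147 0.13 ]
 [0.583 0.068 0.13 ]]
```

```bash
python3 -m handwheel '[[[1,-0.6,40],[0,0,0],1],[[0,0,40],[0,0,0],1],[[0,0,30],[0,0,0],1],[[0,0,20],[0,0,0],1],[[0,0,0],[0,0,0],1],[[0,0,0],[0,0,0],1]]'
python3 - <<'E'
from h import *
s=viewer.snapshot("side");cv2.imwrite("pics/s2.png",cv2.resize(s[90:220,170:290],None,fx=4.6,fy=4.6,interpolation=2))
E
```

```text
time: 3.45
tcp_pos: [0.5428, 0.1077, 0.1311]
tcp_rot: [0.92, 0.391, 0.001, 0.0]
wrist_force: [-0.2, 0.1, 0.4]
finger_gap: 1.003
finger_force: 0.0
```

View pics/s2.png

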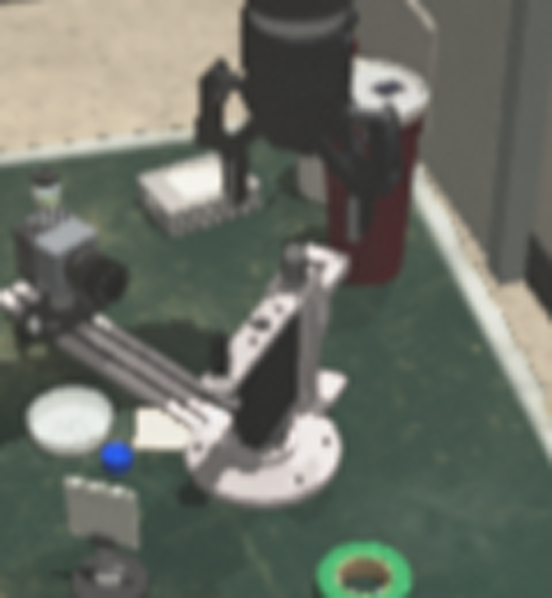

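The fingers' tips show at crop (238,200) and (355,235), with the pin head at (294,262). The tips look higher in the image than expected, so I compare this with the projection.

```bash
python3 - <<'E'
from h import *
t=manip.get_state()["tcp_pos"]
yd=R.from_quat(manip.get_state()["tcp_rot"]).as_matrix()[:,1]
k=lambda P:((proj("side",P)-[170,90])*4.6).round(0).tolist()
for dz in(0,.013):print(k([t+[0,0,dz],t+yd*.0425+[0,0,dz],t-yd*.0425+[0,0,dz]]))
m=np.load("m.npy");print(k(m2w(m,[(0,-.055,.153),(0,-.055,.125),(0,-.095,.115),(0,-.114,.115),(0,.062,.16),(0,.062,.125),(.055,-.018,.0),(0,0,.117),(.017,-.114,.115),(.017,-.102,.115)])))
E
```

```text
[[295.0, 273.0], [348.0, 289.0], [242.0, 258.0]]
[[295.0, 259.0], [348.0, 274.0], [242.0, 243.0]]
[[293.0, 249.0], [293.0, 281.0], [316.0, 262.0], [327.0, 249.0], [218.0, 334.0], [219.0, 374.0], [207.0, 418.0], [260.0, 332.0], [306.0, 243.0], [299.0, 251.0]]
```

```bash
python3 - <<'E'
from h import *
s=viewer.snapshot("side");t=viewer.snapshot("top")
cv2.imwrite("pics/s3.png",np.hstack([cv2.resize(s[105:175,205:260],(400,509),interpolation=2),cv2.resize(t[155:225,190:245],(400,509),interpolation=2)]))
st=manip.get_state();m=np.load("m.npy");p=st["tcp_pos"]
for P in (p,p+[0,0,.013],*m2w(m,[(0,-.055,.153),(0,-.095,.115),(0,-.114,.115),(0,.062,.16)])):
  print(((proj("side",P)-[205,105])*7.27).round(),((proj("top",P)-[190,155])*7.27).round()+[400,0])
E
```

```text
[[211. 322.]] [[607. 185.]]
[[212. 299.]] [[606. 173.]]
[[209. 285.]] [[606. 166.]]
[[245. 305.]] [[556. 168.]]
[[262. 284.]] [[531. 151.]]
[[ 91. 419.]] [[768. 268.]]
```

View pics/s3.png

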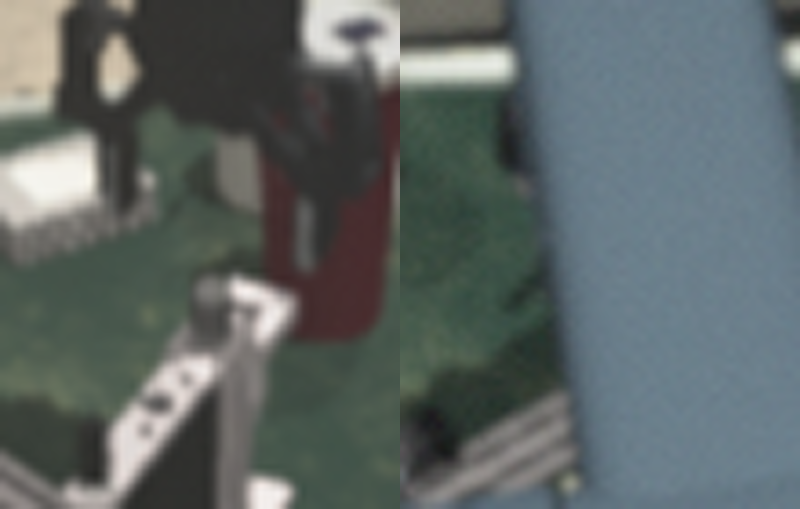

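The fingertips are at crop (125,205) and (308,265), about 9 px above the predicted point; the pin head spans (210,278) to (207,345). I compare the same offset in the earlier pictures.

```bash
python3 - <<'E'
from h import *
print(proj("side",[[.189,-.489,.191],[.189,-.489,.204],[.5418,.1066,.2595],[.5418,.1066,.2725]]).round(1), "seen c1 mid ~ (234.5,101)")
s=cv2.imread("pics/side0.png")[255:355,130:210]
cv2.imwrite("pics/s4.png",cv2.resize(s,None,fx=5,fy=5,interpolation=2))
E
```

```text
[[158.9 333.5]
 [158.  330.3]
 [234.  116.7]
 [234.1 113.1]] seen c1 mid ~ (234.5,101)
```

View pics/s4.png

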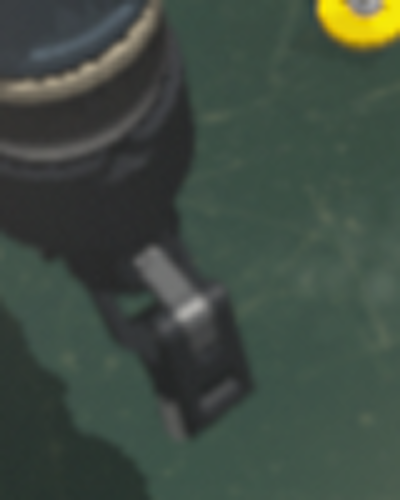

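```bash
python3 - <<'E'
from h import *
a=np.radians(-68.9);yd=np.array([np.cos(a),np.sin(a),0]);xd=np.array([np.cos(a+np.pi/2),np.sin(a+np.pi/2),0])
t=np.array([.189,-.489,.191])
for z in(0,.013,.03,.048):print(z,proj("side",[t+yd*.0425+[0,0,z]+xd*.011,t+yd*.0425+[0,0,z]-xd*.011,t+yd*.057+[0,0,z]]).round(1).tolist())
E
```

```text
0 [[175.6, 346.2], [165.8, 353.4], [175.0, 355.5]]
0.013 [[175.0, 343.1], [165.0, 350.3], [174.3, 352.5]]
0.03 [[174.1, 338.9], [164.0, 346.1], [173.4, 348.3]]
0.048 [[173.1, 334.3], [162.8, 341.6], [172.4, 343.8]]
```

The offset looks constant in the tool frame, so the open fingertips seem to stand farther back than stated. Closing here is harmless and will settle it.

```bash
python3 -m handwheel '[[[0,0,0],[0,0,0],-1],[[0,0,0],[0,0,0],-1],[[0,0,0],[0,0,0],-1],[[0,0,0],[0,0,0],-1],[[0,0,0],[0,0,0],-1],[[0,0,0],[0,0,0],-1],[[0,0,0],[0,0,0],-1],[[0,0,0],[0,0,0],-1]]' 30
python3 - <<'E'
from h import *
s=viewer.snapshot("side");cv2.imwrite("pics/s5.png",cv2.resize(s[105:175,195:270],(640,597),interpolation=2))
print(manip.get_state()["wrist_force"],manip.get_state()["finger_gap"])
E
```

```text
time: 4.6
tcp_pos: [0.5422, 0.1077, 0.1301]
tcp_rot: [0.92, 0.392, -0.0, -0.0]
wrist_force: [0.4, 0.6, 0.2]
finger_gap: -0.001
finger_force: 0.0
[ 0.00818276 -0.00878575  1.22091633] 0.001797454828346812
```

View pics/s5.png

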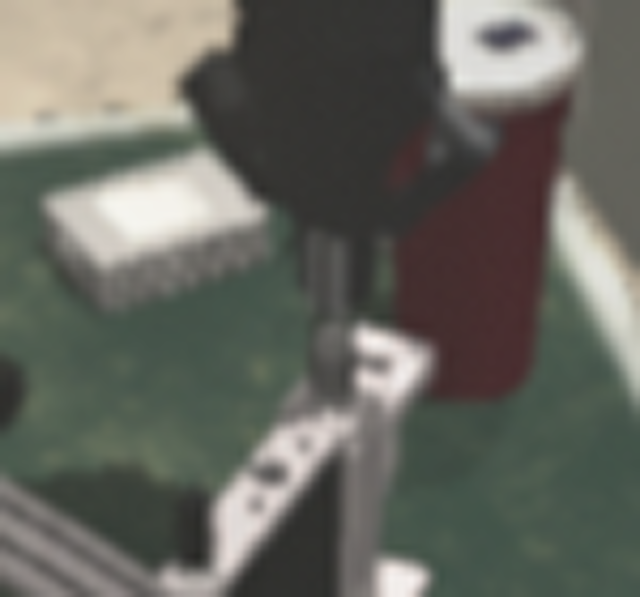

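The gripper shut without the pin. The finger tips end at crop (345,315), just above the pin head (330,325–395). To tell a height offset from a lateral one, I check the gripper in the first top picture.

```bash
python3 - <<'E'
from h import *
s=cv2.imread("pics/top0.png")[170:250,350:450]
cv2.imwrite("pics/t4.png",cv2.resize(s,None,fx=7,fy=7,interpolation=2))
a=np.radians(-68.9);yd=np.array([np.cos(a),np.sin(a),0])
t=np.array([.189,-.489,.191])
for z in(0,.013,.048):
  print(z,((proj("top",[t+[0,0,z],t+yd*.05+[0,0,z],t-yd*.05+[0,0,z]])-[350,170])*7).round().tolist())
print("tip at z .13 by side",onz("side",(235.4,141.9),.130))
u=(195+345/8.53,105+315/8.53)
E
```

```text
0 [[232.0, 465.0], [305.0, 427.0], [158.0, 504.0]]
0.013 [[238.0, 454.0], [311.0, 416.0], [164.0, 494.0]]
0.048 [[256.0, 424.0], [330.0, 385.0], [180.0, 464.0]]
tip at z .13 by side [0.56168033 0.14854702 0.13      ]
```

View pics/t4.png

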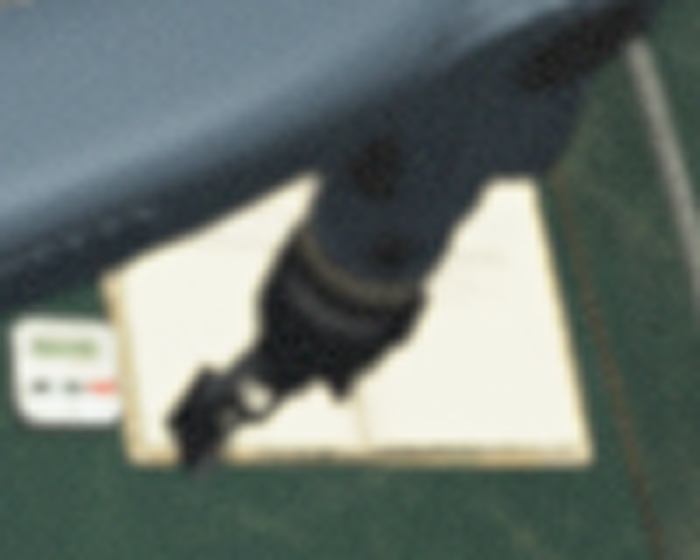

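Both views agree: the fingertips sit about 30 mm higher than the TCP reading says (left tip at (190,465), where +48 mm predicts (180,464)). I'll settle it by touching the pin head's top (true z = 0.153) with the shut fingers.

```bash
python3 -m handwheel '[[[0,0,2],[0,0,0],-1],[[0,0,2],[0,0,0],-1]]'; python3 -m handwheel '[[[0,0,2],[0,0,0],-1],[[0,0,0],[0,0,0],-1]]'
```

```text
time: 4.9
tcp_pos: [0.5422, 0.1077, 0.1259]
tcp_rot: [0.92, 0.392, -0.0, -0.0]
wrist_force: [0.2, -0.8, -0.1]
finger_gap: 0.001
finger_force: 0.0
time: 5.15
tcp_pos: [0.542, 0.1077, 0.1237]
tcp_rot: [0.92, 0.392, -0.0, -0.0]
wrist_force: [0.3, -0.3, 0.2]
finger_gap: 0.001
finger_force: 0.0
```

```bash
python3 -m handwheel '[[[0,0,1.5],[0,0,0],-1],[[0,0,0],[0,0,0],-1]]' | grep -E "pos|force"; python3 -m handwheel '[[[0,0,1.5],[0,0,0],-1],[[0,0,0],[0,0,0],-1]]'| grep -E "pos|force"
```

```text
tcp_pos: [0.5422, 0.1077, 0.1225]
wrist_force: [-0.3, -0.7, 0.3]
finger_force: 0.0
tcp_pos: [0.5422, 0.1077, 0.121]
wrist_force: [-0.5, -0.8, -1.2]
finger_force: 0.0
```

```bash
for i in 1; do python3 -m handwheel '[[[0,0,2],[0,0,0],-1],[[0,0,0],[0,0,0],-1]]' | grep -E "pos|wrist"; done; python3 -m handwheel '[[[0,0,2],[0,0,0],-1],[[0,0,0],[0,0,0],-1]]' | grep -E "pos|wrist"
python3 - <<'E'
from h import *
s=viewer.snapshot("side");cv2.imwrite("pics/s6.png",cv2.resize(s[115:165,210:260],(600,600),interpolation=2))
E
```

```text
tcp_pos: [0.5421, 0.1077, 0.1188]
wrist_force: [-0.4, 0.3, -0.5]
tcp_pos: [0.5421, 0.1077, 0.1169]
wrist_force: [-0.7, 0.2, -0.4]
```

No contact yet at reading 0.117. I continue down in small touches.

```bash
python3 -m handwheel '[[[0,0,2],[0,0,0],-1],[[0,0,0],[0,0,0],-1]]' | grep -E "pos|wrist"; python3 -m handwheel '[[[0,0,2],[0,0,0],-1],[[0,0,0],[0,0,0],-1]]' | grep -E "pos|wrist"
```

```text
tcp_pos: [0.5421, 0.1077, 0.1149]
wrist_force: [0.5, 0.5, 0.5]
tcp_pos: [0.5426, 0.1077, 0.1138]
wrist_force: [-1.4, -0.2, 3.5]
```

```bash
python3 - <<'E'
from h import *
s=viewer.snapshot("side").astype(int)
r=cv2.resize(cv2.imread("pics/s5.png"),(75,70),interpolation=cv2.INTER_AREA).astype(int)
d=(s[105:175,195:270]-r).mean(2)
print("cols 228-242");[print(105+i,d[i,33:48].round().astype(int).tolist()) for i in range(28,50)]
E
```

```text
cols 228-242
133 [-12, -9, -11, -24, -22, -22, -25, -15, -3, 1, -5, -18, -21, -8, -3]
134 [-5, -9, -12, -24, -23, -26, -33, -20, -5, 2, -4, -17, -20, -9, -3]
135 [-2, -5, -11, -22, -19, -26, -36, -22, -5, 0, -4, -18, -20, -9, -4]
136 [0, -2, -7, -9, -6, -19, -30, -20, -4, 0, -6, -18, -23, -12, -2]
137 [0, 0, -3, -2, 0, -9, -14, -12, -3, 0, -4, -11, -14, -9, -2]
138 [0, -4, -6, 1, 0, -2, -3, -2, 0, -1, -4, -6, -5, -4, -1]
139 [-3, -9, -14, -4, -1, 0, 3, 2, 0, -1, -5, -4, -2, 0, 0]
140 [-2, -11, -20, -8, -1, 0, 3, 0, -5, -6, -9, -4, 0, -1, -1]
141 [-2, -10, -18, -4, 1, 2, 3, -6, -10, -14, -11, -3, 1, 0, 0]
142 [-1, -7, -13, 3, 2, -2, 1, -9, -29, -42, -21, -6, -1, -1, 0]
143 [1, -3, -5, 5, -11, -21, -14, -25, -56, -61, -22, -2, -2, -3, -2]
144 [0, -1, 0, 3, -19, -26, -16, -33, -53, -41, -7, 4, 2, 0, -1]
145 [0, 0, 1, -3, -18, -19, -8, -19, -31, -14, 2, 2, 2, 3, 3]
146 [-1, 0, 1, -3, -8, -6, -2, -6, -12, -4, 1, 1, 0, 1, 1]
147 [0, -1, 0, -1, -2, -1, 0, -2, -5, -1, -4, -5, -4, 1, 0]
148 [0, 1, 1, -1, 0, 0, 0, -1, -1, 6, -1, -4, -2, 2, 0]
149 [-2, -1, 2, -1, -1, -1, 1, -2, -1, 7, 2, 2, 0, 1, 3]
150 [-3, -4, 2, 0, -1, 0, 1, -2, -2, 3, 0, 2, 0, 3, 2]
151 [-8, -12, -3, 0, 0, 0, 0, -1, -2, 1, -2, -1, 2, 1, -1]
152 [-9, -9, -3, 0, -2, 1, -3, -6, 0, 2, -2, -3, 4, 0, 0]
153 [-6, -9, -15, -14, -4, 5, -5, -10, -2, 1, -1, -1, 1, 0, -1]
154 [-2, -11, -31, -29, -7, 3, 0, -3, 0, -1, 0, 0, 0, 0, -1]
```

Contact at reading 0.1138 means the fingertips are 39 mm above the reading, over the pin. So: lift slightly, open, descend to reading 0.091 and close on the head.

```bash
python3 -m handwheel '[[[0,0,-4],[0,0,0],1],[[0,0,0],[0,0,0],1],[[0,0,0],[0,0,0],1],[[0,0,0],[0,0,0],1],[[0,0,0],[0,0,0],1],[[0,0,0],[0,0,0],1],[[0,0,9],[0,0,0],1],[[0,0,9],[0,0,0],1],[[0,0,8],[0,0,0],1],[[0,0,0],[0,0,0],1]]'
python3 -m handwheel '[[[0,0,0],[0,0,0],-1],[[0,0,0],[0,0,0],-1],[[0,0,0],[0,0,0],-1],[[0,0,0],[0,0,0],-1],[[0,0,0],[0,0,0],-1],[[0,0,0],[0,0,0],-1]]' 40
```

```text
time: 8.0
tcp_pos: [0.5412, 0.1076, 0.0896]
tcp_rot: [0.92, 0.392, -0.001, -0.0]
wrist_force: [-0.5, -0.4, 1.0]
finger_gap: 1.001
finger_force: 0.0
time: 8.75
tcp_pos: [0.5425, 0.1078, 0.0916]
tcp_rot: [0.92, 0.392, 0.0, 0.0]
wrist_force: [-0.5, 0.8, 2.4]
finger_gap: 0.193
finger_force: 39.0
```

Gripped: the gap is about 17 mm with 39 N. Now straight up by 50 mm.

```bash
python3 -m handwheel '[[[0,0,-10],[0,0,0],-1],[[0,0,-10],[0,0,0],-1],[[0,0,-10],[0,0,0],-1],[[0,0,-10],[0,0,0],-1],[[0,0,-10],[0,0,0],-1],[[0,0,-3],[0,0,0],-1],[[0,0,0],[0,0,0],-1],[[0,0,0],[0,0,0],-1]]'
python3 - <<'E'
from h import *
m=np.load("m.npy");s=viewer.snapshot("side").astype(int);np.save("lift.npy",s)
r=cv2.resize(cv2.imread("pics/s5.png"),(75,70),interpolation=cv2.INTER_AREA)
r0=cv2.imread("pics/side0.png").astype(int)
print("bore head pix",proj("side",m2w(m,[(0,-.055,.153),(0,-.055,.125),(0,-.055,.177),(0,-.055,.137)])).round(1).tolist())
g=s.mean(2)
[print(i,g[i,224:246].round().astype(int).tolist()) for i in range(122,158)]
d=m2w(m,[(0,-.095,0)])[0]-m2w(m,[(0,-.055,0)])[0]
print(R.from_quat(manip.get_state()["tcp_rot"]).inv().apply(d)*1e3)
E
```

```text
time: 9.75
tcp_pos: [0.5419, 0.1077, 0.1436]
tcp_rot: [0.92, 0.392, -0.0, -0.0]
wrist_force: [-0.8, 0.4, -1.0]
finger_gap: 0.191
finger_force: 39.0
bore head pix [[233.8, 144.2], [233.7, 151.0], [233.8, 138.2], [233.7, 148.1]]
122 [52, 52, 53, 53, 52, 51, 51, 51, 59, 75, 77, 58, 50, 51, 50, 50, 50, 50, 53, 53, 52, 51]
123 [52, 52, 52, 53, 52, 51, 52, 51, 57, 75, 80, 63, 52, 51, 50, 50, 50, 51, 52, 52, 51, 50]
124 [57, 55, 53, 53, 52, 51, 51, 52, 60, 77, 82, 71, 55, 50, 50, 51, 50, 53, 52, 52, 51, 50]
125 [72, 67, 59, 53, 52, 52, 51, 52, 57, 70, 77, 74, 57, 50, 50, 50, 50, 52, 51, 50, 50, 50]
126 [89, 75, 66, 55, 52, 53, 51, 50, 52, 61, 73, 79, 61, 51, 50, 50, 50, 51, 50, 51, 50, 50]
127 [128, 90, 72, 58, 56, 60, 55, 50, 50, 57, 72, 82, 62, 51, 50, 50, 49, 51, 50, 50, 50, 50]
128 [174, 129, 87, 62, 64, 76, 62, 51, 50, 56, 71, 82, 62, 51, 50, 50, 51, 51, 52, 52, 51, 52]
129 [198, 168, 108, 64, 68, 84, 67, 51, 53, 66, 77, 83, 68, 55, 50, 50, 50, 51, 52, 52, 52, 53]
130 [183, 155, 103, 65, 68, 85, 66, 54, 69, 91, 101, 89, 80, 68, 54, 49, 51, 52, 53, 53, 52, 54]
131 [138, 118, 90, 64, 68,
[... 2046 characters left out ...]
152 [87, 87, 85, 89, 103, 120, 136, 141, 136, 136, 138, 131, 138, 136, 123, 134, 172, 153, 116, 84, 68, 66]
153 [87, 86, 86, 99, 122, 132, 148, 177, 185, 194, 199, 165, 141, 128, 118, 127, 142, 125, 95, 76, 72, 72]
154 [87, 85, 92, 129, 172, 185, 184, 194, 201, 212, 214, 188, 143, 119, 119, 120, 123, 106, 81, 72, 73, 71]
155 [93, 93, 117, 170, 205, 210, 201, 204, 210, 205, 190, 172, 135, 114, 113, 113, 116, 99, 77, 70, 70, 70]
156 [95, 111, 155, 201, 215, 199, 171, 187, 213, 198, 156, 139, 131, 117, 108, 109, 115, 99, 78, 70, 70, 69]
157 [104, 149, 188, 213, 219, 201, 161, 183, 204, 169, 123, 123, 141, 120, 105, 109, 117, 100, 79, 71, 70, 71]
[ 3.99999380e+01 -6.11694635e-02 -3.48772795e-02]
```

The pin is lifted and hangs vertically (shank at columns 233–235, down to row 147). The notch slot shows at (238,147), exactly where predicted. Now over to the notch and most of the way down.

```bash
python3 -m handwheel '[[[10,0,0],[0,0,0],-1],[[15,0,0],[0,0,0],-1],[[10,0,0],[0,0,0],-1],[[5,0,0],[0,0,0],-1],[[0,0,0],[0,0,0],-1],[[0,0,8],[0,0,0],-1],[[0,0,8],[0,0,0],-1],[[0,0,5],[0,0,0],-1],[[0,0,0],[0,0,0],-1]]'
python3 - <<'E'
from h import *
m=np.load("m.npy");n=m2w(m,[(0,-.095,.115)])[0];n[2]=.0816;print(shift(n))
E
```

```text
time: 10.92
tcp_pos: [0.5693, 0.1363, 0.1221]
tcp_rot: [0.92, 0.392, -0.001, -0.0]
wrist_force: [0.3, -0.4, -0.2]
finger_gap: 0.192
finger_force: 39.0
[ 0.63242512  0.11605703 40.53599963]
```

```bash
python3 -m handwheel '[[[0,0,4],[0,0,0],-1],[[0,0,4],[0,0,0],-1],[[0,0,4],[0,0,0],-1],[[0,0,0],[0,0,0],-1]]' | grep -E "pos|wrist"; 
```

```text
tcp_pos: [0.5696, 0.1365, 0.1105]
wrist_force: [0.2, 0.4, -1.1]
```

No contact, so the shank is in the slot. I carry on to the seat.

```bash
python3 -m handwheel '[[[0,0,8],[0,0,0],-1],[[0,0,8],[0,0,0],-1],[[0,0,6],[0,0,0],-1],[[0,0,4],[0,0,0],-1],[[0,0,0],[0,0,0],-1]]' | grep -E "pos|wrist";python3 -m handwheel '[[[0,0,1.5],[0,0,0],-1],[[0,0,1],[0,0,0],-1],[[0,0,0],[0,0,0],-1]]' | grep -E "pos|wrist"
```

```text
tcp_pos: [0.5696, 0.1365, 0.0845]
wrist_force: [-0.2, 0.4, -0.0]
tcp_pos: [0.57, 0.1365, 0.0827]
wrist_force: [0.5, 0.6, -1.1]
```

```bash
python3 -m handwheel '[[[0,0,1],[0,0,0],-1],[[0,0,0],[0,0,0],-1]]' | grep -E "pos|wrist"; python3 -m handwheel '[[[0,0,1],[0,0,0],-1],[[0,0,0],[0,0,0],-1]]' | grep -E "pos|wrist"
```

```text
tcp_pos: [0.57, 0.1366, 0.0816]
wrist_force: [-0.1, -0.3, -0.8]
tcp_pos: [0.5701, 0.1366, 0.0816]
wrist_force: [-2.0, 1.0, 4.6]
```

The head touches the plate at the expected height. I let go and rise.

```bash
python3 -m handwheel '[[[0,0,0],[0,0,0],-0.4],[[0,0,0],[0,0,0],-0.2],[[0,0,0],[0,0,0],0.2],[[0,0,0],[0,0,0],1],[[0,0,0],[0,0,0],1],[[0,0,0],[0,0,0],1],[[0,0,0],[0,0,0],1],[[0,0,0],[0,0,0],1],[[0,0,-20],[0,0,0],1],[[0,0,-30],[0,0,0],1],[[0,0,-30],[0,0,0],1],[[0,0,0],[0,0,0],1]]' 
python3 - <<'E'
from h import *
m=np.load("m.npy");s=viewer.snapshot("side").astype(int);g=s.mean(2)
print("head top/base expected",proj("side",m2w(m,[(0,-.095,.143),(0,-.095,.115)])).round(1).tolist())
[print(i,g[i,228:250].round().astype(int).tolist()) for i in range(134,158)]
h=m2w(m,[(0,.062,.145)])[0];h[2]=.13-.038;print("to handle",shift(h))
E
```

```text
time: 14.42
tcp_pos: [0.5722, 0.1368, 0.1641]
tcp_rot: [0.92, 0.392, 0.003, 0.001]
wrist_force: [0.8, -0.1, -0.7]
finger_gap: 1.0
finger_force: 0.0
head top/base expected [[238.8, 140.3], [238.7, 147.0]]
134 [69, 73, 78, 77, 75, 74, 74, 73, 73, 77, 80, 82, 81, 61, 53, 54, 54, 53, 53, 53, 53, 53]
135 [75, 79, 80, 79, 76, 75, 76, 76, 77, 79, 78, 78, 74, 59, 52, 53, 52, 52, 53, 53, 53, 53]
136 [79, 81, 81, 78, 77, 76, 77, 78, 78, 79, 82, 83, 78, 61, 52, 53, 53, 53, 53, 54, 53, 54]
137 [79, 82, 81, 81, 81, 80, 81, 81, 80, 79, 81, 84, 80, 62, 53, 52, 54, 53, 53, 52, 53, 53]
138 [80, 81, 84, 87, 86, 84, 87, 87, 81, 78, 81, 83, 80, 64, 53, 52, 53, 53, 53, 53, 53, 53]
139 [82, 86, 88, 88, 85, 85, 90, 89, 78, 77, 88, 93, 90, 76, 59, 52, 53, 53, 53, 54, 53, 53]
140 [82, 85, 86, 85, 85, 85, 82, 77, 74, 93, 109, 113, 111, 100, 68, 53, 52, 53, 53, 53, 54, 53]
141 [80, 80, 80, 79, 76, 76, 69, 64, 73, 101, 115, 120, 118, 106, 72, 53, 52, 54, 54, 54, 53, 54]
142 [77, 78, 78, 71, 66, 63, 63, 61, 68, 87, 103, 110, 108, 96, 67, 53, 52, 53, 53, 53, 53, 54]
143 [79, 79, 78, 66, 61, 60, 62, 65, 71, 73, 85
[... 859 characters left out ...]
7, 58]
152 [162, 204, 216, 211, 189, 173, 162, 172, 210, 216, 185, 163, 175, 150, 107, 78, 68, 66, 66, 65, 66, 67]
153 [164, 197, 211, 211, 206, 204, 201, 202, 205, 187, 167, 170, 155, 124, 90, 74, 72, 71, 71, 71, 72, 71]
154 [182, 204, 206, 202, 203, 210, 210, 205, 186, 168, 173, 167, 135, 105, 80, 72, 71, 71, 72, 73, 72, 72]
155 [205, 211, 204, 204, 208, 204, 189, 177, 159, 164, 163, 143, 122, 98, 76, 70, 70, 70, 71, 73, 74, 73]
156 [215, 199, 171, 187, 213, 198, 155, 138, 141, 156, 143, 128, 120, 98, 76, 71, 70, 69, 70, 71, 72, 73]
157 [218, 201, 161, 182, 204, 169, 122, 119, 138, 141, 129, 125, 120, 97, 77, 71, 71, 71, 71, 71, 71, 72]
to handle [-158.11125746   -0.85209356   69.60192664]
```

The pin hangs in the notch: head at columns 237–241, rows 140–147, as predicted (238.7, 140.3–147.0). Next, over to the handle and down around it.

```bash
python3 -m handwheel '[[[-30,0,0],[0,0,0],1],[[-35,-0.5,0],[0,0,0],1],[[-35,0,0],[0,0,0],1],[[-35,-0.5,0],[0,0,0],1],[[-23,0,0],[0,0,0],1],[[0,0,0],[0,0,0],1],[[0,0,25],[0,0,0],1],[[0,0,25],[0,0,0],1],[[0,0,16],[0,0,0],1],[[0,0,0],[0,0,0],1]]'
python3 -m handwheel '[[[0,0,0],[0,0,0],-1],[[0,0,0],[0,0,0],-1],[[0,0,0],[0,0,0],-1],[[0,0,0],[0,0,0],-1],[[0,0,0],[0,0,0],-1],[[0,0,0],[0,0,0],-1],[[0,0,0],[0,0,0],-1]]' 40
python3 - <<'E'
from h import *
m=np.load("m.npy");s=manip.get_state();p=s["tcp_pos"];c,q=np.cos(m[2]),np.sin(m[2]);d=p[:2]-m[:2]
print("tcp in mount",c*d[0]+q*d[1],-q*d[0]+c*d[1],s["q"].round(2))
E
```

```text
time: 15.72
tcp_pos: [0.4584, 0.0239, 0.0925]
tcp_rot: [0.92, 0.392, -0.002, -0.001]
wrist_force: [-0.9, 0.6, 0.0]
finger_gap: 1.0
finger_force: 0.0
time: 16.6
tcp_pos: [0.46, 0.0234, 0.0952]
tcp_rot: [0.92, 0.392, 0.0, 0.0]
wrist_force: [-0.7, -0.3, 4.4]
finger_gap: 0.146
finger_force: 39.0
tcp in mount 0.0007818423523006102 0.06273412417857409 [-0.1  -0.12 -0.26  1.43  0.    2.24]
```

The handle is gripped (about 14 mm, at radius 62.7 mm). Now swing along the arc by 30.4°.

```bash
python3 -m handwheel '[[[0.14,4.15,0],[0,0,-3.8],-1],[[0.14,4.15,0],[0,0,-3.8],-1],[[0.14,4.15,0],[0,0,-3.8],-1],[[0.14,4.15,0],[0,0,-3.8],-1],[[0.14,4.15,0],[0,0,-3.8],-1],[[0.14,4.15,0],[0,0,-3.8],-1],[[0.14,4.15,0],[0,0,-3.8],-1],[[0.14,4.15,0],[0,0,-3.8],-1],[[0,0,0],[0,0,0],-1],[[0,0,0],[0,0,0],-1],[[0,0,0],[0,0,0],-1],[[0,0,0],[0,0,0],-1]]'
python3 - <<'E'
from h import *
m=np.load("m.npy");s=manip.get_state();p=s["tcp_pos"];c,q=np.cos(m[2]),np.sin(m[2]);d=p[:2]-m[:2]
x,y=c*d[0]+q*d[1],-q*d[0]+c*d[1];print("angle",np.degrees(np.arctan2(-x,y)),np.hypot(x,y))
im=viewer.snapshot("side");cv2.imwrite("pics/end.png",im)
g=im.astype(int).mean(2);print("pin row141",g[141,232:246].round().astype(int).tolist())
print(np.abs(im.astype(int)-cv2.imread("pics/side0.png")).mean(2)[195:260,180:220].mean())
E
```

```text
time: 18.1
tcp_pos: [0.4891, 0.0076, 0.0952]
tcp_rot: [0.785, 0.619, 0.001, 0.0]
wrist_force: [-0.7, 0.5, 4.6]
finger_gap: 0.144
finger_force: 39.3
angle 29.948097582937198 0.06232626960846345
pin row141 [50, 52, 51, 51, 50, 49, 48, 50, 53, 57, 60, 58, 54, 51]
4.693717948717949
```

Swing is about 30.4° against 30.5° wanted, with the handle held firmly at 39 N; the tolerance is about ±3°. The pin was verified before the swing and is now hidden behind the gripper. I hand it in.

```bash
python3 -c "
from station import job
print(job.finish_job())"
```

```text
the job is handed in; nothing more can be done
None
```

I handed the job in at about 18 s; no verdict came back. The pin hangs let go in the side notch, as checked in the side image before the swing. The handle is held at about 30.4° of swing, against the 30.5° computed to centre the mark. That angle comes from the arm's pose; I did not confirm it in a picture.

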